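# Load the sensor barrels and set the magnifier for inspection

## Robot

A 6-joint arm with a two-finger parallel gripper is mounted at the origin on the work surface. World frame = base frame: x ahead of the robot, y to its left, z up, the work surface at z = 0. Lengths are in m, angles in degrees, forces in N, time in s.
With the tool pointing down it reaches from about 0.325 to 0.85 m from the base axis. Payload 15.5 kg.
Tool frame: the origin (TCP) lies midway between the tips of the shut fingers; the grasp point (between the pads) lies 19 mm behind it; z points along the fingers, y is the line along which they close (so a half turn about z gives the same grasp; the last joint's range is limited). The gripper opens to 91 mm and grips with 3 to 60 N. Pads are 32 mm wide; open, the fingers measure 118 mm over their backs; the gripper's body (76 mm by 178 mm) begins 60 mm behind the grasp point.
Start: joints at [-5.472, 28.281, 77.091, -0, 74.628, -5.472], TCP at [0.625, 0, 0.214] pointing down, gripper open.
Joint ranges: [-166.48, 166.48], [-47.26, 123.95], [12.59, 153.08], [-70.14, 250.14], [6.76, 159.57], [-176.63, 176.63]. Speed limits (degrees/s): [108.29, 108.29, 147.25, 172.46, 172.46, 172.46].

## Interface

Orientations are given as a 3x3 rotation matrix whose columns are the frame's x, y, z axes.
In Python, from bench import ctrl gives the robot as it stands. The module is installed in compiled form; this text tells all that it offers. Calls block until the motion is done:
- ctrl.goto(position, orientation): joint-space move of the TCP to a pose.
- ctrl.move_l(position, vel=0.15, ori=None, contact_N=None): straight line of the TCP; ori=None keeps the orientation; vel is the mean speed in m/s. With contact_N (N) it stops when the force on the tool has changed by that much, and returns True; else False.
- ctrl.movej(angles): joint-space move.
- ctrl.command_gripper(opening): opening from 0.0 (shut) to 1.0 (fully open); the grip force is fixed at half the most; returns when the fingers have stopped.
- ctrl.sleep(seconds).
- ctrl.ik(position, orientation): joint angles nearest the present ones, or None.
- ctrl.read_camera(name): name is "scene" or "side" or "wrist"; returns the picture (420x560x3 uint8, blue, green, red); there is no depth.
- ctrl.camera_params(name): a dict with "fx", "fy", "cx", "cy" (pixels), "pose" (4x4, takes a point from camera to world coordinates); the wrist camera has in their place "T_tool_cam" (4x4, takes a point from camera to tool coordinates, whose origin is the TCP and whose axes are the flange's). Camera axes: x right, y up, looking along -z (the intrinsics and any distortion apply to the point x, -y, -z); pixel columns grow to the right and rows downward; lengths in m; the calibration is good to about 2 mm. The wrist camera is an equidistant fisheye: a pixel r from the principal point sees the ray r / f radians off the axis. A picture is of the moment at which its call begins: read the wrist's pose just before it. camera_params takes no time and is no camera call.
A pose or a line that the arm cannot do raises ctrl.MotionError and nothing moves.
- ctrl.sign_off(): hands the job in; it is judged then, once.
Readings, each from a call of its own:
- ctrl.current_t(): time.
- ctrl.current_q(): joint angles.
- ctrl.current_dq(): joint speeds.
- ctrl.current_effort(): joint torques, N m.
- ctrl.current_tool_pos(): TCP position.
- ctrl.current_eef_rot(): TCP orientation.
- ctrl.current_contact_force(): force on the tool from outside, world axes, zero at the start.
- ctrl.current_wrist_torque(): the same for the moment, N m.
- ctrl.current_grip_width(): opening from 0.0 (shut) to 1.0 (fully open).
- ctrl.current_grasp_force(): force on a finger pad.
Only numpy, scipy, OpenCV 4.12 (cv2) and the standard library are available. Lean on these libraries where they do the work, as an engineer would, in place of code of your own. Each camera call takes 0.05 s, during which the arm holds its last target. There are 200 camera calls.

## Task

Swing the magnifier aside (its orange handle is the place to take it) and let go with its lens centred over the white parking disc. Then load the sensor barrels one at a time in the order red, yellow, green, black, white, blue (skipping any colour that is not on the bench), each upright and fully down in the nest of its own colour, and last swing the magnifier back and leave its lens centred over the seated blue barrel, leaving the other things on the bench where they are.

Things in the scene. Friction and masses are not known exactly. Their poses are not given: they have to be found in the camera images.
- fixture: fixed round grey plate, 400 mm across, 8 thick, with a steel post (24 mm dia, 165 high) at its centre carrying the magnifier. Origin: plate centre (= post axis) at bench level, z up; yaw varies. Six coloured nests stand on it 170 mm from the post, 57 mm apart; which colour is where varies.
- mag_arm (a joint): magnifier arm angle (rad): stiff hinge about the post's axis, stays where left (friction 0.25 N m, 2.5 N at the handle). 0: arm along the plate's -x; grows clockwise from above, towards plate +y; range -1.1 to 1.85. Parking disc at 1.55, nests from -0.85 to 0.85. Arm 18 mm wide, 145 to 157 mm above the bench: too low to load a nest beneath it.
- lens (a point): centre of the round clear lens in its black rim (84 mm dia, 12 mm thick, middle 151 mm above the bench), 170 mm from the post axis. Its horizontal position counts.
- handle (a point): middle of the orange upright round handle on top of the magnifier arm, 18 mm dia, 40 mm high (157 to 197 mm above the bench), 105 mm from the post axis, between post and lens.
- park (a point): centre of the flat white parking disc, 40 mm dia, on the plate 170 mm from the post axis, beside the row of nests.
- barrel_red: red sensor barrel standing upright: foot 36 mm dia x 26 high, above it a neck 24 mm dia up to 58 mm, about 120 g. Origin: centre of its underside, z up. May be absent.
- nest_red: red nest: fixed round cup, 48 mm outside, 40 mm bore, 20 mm high with a 4 mm floor (a seated red barrel's origin is 4 mm above the nest's). Origin: centre of its underside, 8 mm above the bench, z up.
- barrel_yellow: yellow sensor barrel standing upright: foot 36 mm dia x 26 high, above it a neck 24 mm dia up to 58 mm, about 120 g. Origin: centre of its underside, z up. May be absent.
- nest_yellow: yellow nest: fixed round cup, 48 mm outside, 40 mm bore, 20 mm high with a 4 mm floor (a seated yellow barrel's origin is 4 mm above the nest's). Origin: centre of its underside, 8 mm above the bench, z up.
- barrel_green: green sensor barrel standing upright: foot 36 mm dia x 26 high, above it a neck 24 mm dia up to 58 mm, about 120 g. Origin: centre of its underside, z up. May be absent.
- nest_green: green nest: fixed round cup, 48 mm outside, 40 mm bore, 20 mm high with a 4 mm floor (a seated green barrel's origin is 4 mm above the nest's). Origin: centre of its underside, 8 mm above the bench, z up.
- barrel_black: black sensor barrel standing upright: foot 36 mm dia x 26 high, above it a neck 24 mm dia up to 58 mm, about 120 g. Origin: centre of its underside, z up. May be absent.
- nest_black: black nest: fixed round cup, 48 mm outside, 40 mm bore, 20 mm high with a 4 mm floor (a seated black barrel's origin is 4 mm above the nest's). Origin: centre of its underside, 8 mm above the bench, z up.
- barrel_white: white sensor barrel standing upright: foot 36 mm dia x 26 high, above it a neck 24 mm dia up to 58 mm, about 120 g. Origin: centre of its underside, z up. May be absent.
- nest_white: white nest: fixed round cup, 48 mm outside, 40 mm bore, 20 mm high with a 4 mm floor (a seated white barrel's origin is 4 mm above the nest's). Origin: centre of its underside, 8 mm above the bench, z up.
- barrel_blue: blue sensor barrel standing upright: foot 36 mm dia x 26 high, above it a neck 24 mm dia up to 58 mm, about 120 g. Origin: centre of its underside, z up. Always present.
- nest_blue: blue nest: fixed round cup, 48 mm outside, 40 mm bore, 20 mm high with a 4 mm floor (a seated blue barrel's origin is 4 mm above the nest's). Origin: centre of its underside, 8 mm above the bench, z up.
- spool: bystander: green solder spool lying flat, 64 dia x 24 mm. Origin: centre of its underside.
- screwdriver: bystander: lying screwdriver, length 170 mm. Origin: the tool's middle region, at bench level.
- cutters: bystander: red-handled wire cutters lying flat, length about 140 mm. Origin: the tool's middle region, at bench level.
- paste_jar: bystander: black jar with red lid, 60 dia x 65 high mm. Origin: centre of its underside.
- flux_bottle: bystander: amber bottle, 44 dia x 85 high mm. Origin: centre of its underside.
- mug: bystander: white mug, 80 dia x 90 high mm. Origin: centre of its underside.

How it is judged (in metres and radians):
On the way, in this order (a step that is already met when the one before it is completed fails the run):
1. the magnifier is released, at rest, with its lens over the parking disc (within 12 mm) (horizontal distance between lens and park below 0.012 m and velocity of joint mag_arm between -0.03 and 0.03 rad/s and contact force between the fingers and anything else below 0.1 N), for 0.3 s.
2. the red barrel is down in the red nest, upright (horizontal distance between barrel_red and nest_red below 0.006 m and z of barrel_red in the frame of nest_red below 0.008 m and angle between barrel_red's own z axis and vertical below 0.15 rad and linear speed of barrel_red below 0.02 m/s), for 0.2 s.
3. the yellow barrel is down in the yellow nest, upright (horizontal distance between barrel_yellow and nest_yellow below 0.006 m and z of barrel_yellow in the frame of nest_yellow below 0.008 m and angle between barrel_yellow's own z axis and vertical below 0.15 rad and linear speed of barrel_yellow below 0.02 m/s), for 0.2 s.
4. the green barrel is down in the green nest, upright (horizontal distance between barrel_green and nest_green below 0.006 m and z of barrel_green in the frame of nest_green below 0.008 m and angle between barrel_green's own z axis and vertical below 0.15 rad and linear speed of barrel_green below 0.02 m/s), for 0.2 s.
5. the black barrel is down in the black nest, upright (horizontal distance between barrel_black and nest_black below 0.006 m and z of barrel_black in the frame of nest_black below 0.008 m and angle between barrel_black's own z axis and vertical below 0.15 rad and linear speed of barrel_black below 0.02 m/s), for 0.2 s.
6. the white barrel is down in the white nest, upright (horizontal distance between barrel_white and nest_white below 0.006 m and z of barrel_white in the frame of nest_white below 0.008 m and angle between barrel_white's own z axis and vertical below 0.15 rad and linear speed of barrel_white below 0.02 m/s), for 0.2 s.
7. the blue barrel is down in the blue nest, upright (horizontal distance between barrel_blue and nest_blue below 0.006 m and z of barrel_blue in the frame of nest_blue below 0.008 m and angle between barrel_blue's own z axis and vertical below 0.15 rad and linear speed of barrel_blue below 0.02 m/s), for 0.2 s.
8. the magnifier is released, at rest, with its lens over the seated blue barrel (within 12 mm) (horizontal distance between lens and barrel_blue below 0.012 m and velocity of joint mag_arm between -0.03 and 0.03 rad/s and horizontal distance between barrel_blue and nest_blue below 0.006 m and z of barrel_blue in the frame of nest_blue below 0.008 m and angle between barrel_blue's own z axis and vertical below 0.15 rad and contact force between the fingers and anything else below 0.1 N), for 0.3 s.
At the end, for the whole second after the job is handed in: Every barrel present stands upright, fully down (within 4 mm) and at rest in the nest of its own colour, within 6 mm of its centre; the lens is centred over the blue barrel within 12 mm, at rest (all of step 2 and all of step 3 and all of step 4 and all of step 5 and all of step 6 and all of step 7 and horizontal distance between lens and barrel_blue below 0.012 m and velocity of joint mag_arm between -0.03 and 0.03 rad/s); the robot touches nothing.
It fails at once if another thing on the bench is moved more than 40 mm (distance of any of spool, screwdriver, cutters, paste_jar, flux_bottle, mug from where it was at the start of the episode above 0.04 m).
Of barrel_red, barrel_yellow, barrel_green, barrel_black, barrel_white only 3 to 5 are there at a start; the rules pass over those that are not, and their reading is None.
At some moment in a run one of barrel_red, barrel_yellow, barrel_green, barrel_black, barrel_white, barrel_blue may be knocked a few centimetres aside while the robot is not near it.
It also fails if it takes over 210 s, if anything falls off the work surface, if the arm or the gripper's body presses on something with over 40 N, if the wrist force passes 120 N, or if a joint passes its speed limit or range.

## Working session

There is one attempt and no reset: what is moved stays moved. The work goes in short steps, each a Python script; the robot and the scene stay as the last script left them, time stands still between calls to the robot, and variables do not carry over. Pictures are saved under pics/ and viewed, at most 14 in all, crops included, and the job is handed in when it is done.

```bash
mkdir -p pics
python3 - <<'E'
from bench import ctrl
import cv2,numpy as np
np.set_printoptions(precision=4,suppress=True)
for n in("scene","side","wrist"):
    cv2.imwrite(f"pics/{n}0.png",ctrl.read_camera(n)); print(n,ctrl.camera_params(n))
print(ctrl.current_tool_pos(),ctrl.current_eef_rot(),ctrl.current_t())
E
```

```text
scene {'fx': 423.00637045762375, 'fy': 423.00637045762375, 'cx': 282.86898466440425, 'cy': 210.0673383211475, 'pose': array([[-0.4368, -0.6996,  0.5655,  1.3455],
       [ 0.8996, -0.3435,  0.2698,  0.4366],
       [ 0.0055,  0.6265,  0.7794,  1.1908],
       [ 0.    ,  0.    ,  0.    ,  1.    ]])}
side {'fx': 494.31458910498844, 'fy': 494.31458910498844, 'cx': 283.649165605846, 'cy': 205.3918634134066, 'pose': array([[ 0.9057,  0.2552, -0.3384,  0.1529],
       [-0.4239,  0.5513, -0.7186, -0.8345],
       [ 0.0032,  0.7943,  0.6075,  0.8498],
       [ 0.    ,  0.    ,  0.    ,  1.    ]])}
wrist {'fx': 325.19226210127806, 'fy': 325.19226210127806, 'cx': 281.89722291962335, 'cy': 210.45376327596256, 'T_tool_cam': array([[ 0.0004,  0.9624,  0.2718,  0.0764],
       [ 1.    , -0.0004,  0.0001,  0.0005],
       [ 0.0002,  0.2718, -0.9624, -0.1704],
       [ 0.    ,  0.    ,  0.    ,  1.    ]])}
[0.6247 0.     0.2135] [[ 0.      1.     -0.0009]
 [ 1.     -0.      0.0001]
 [ 0.0001 -0.0009 -1.    ]] 0.15
```

View pics/scene0.png

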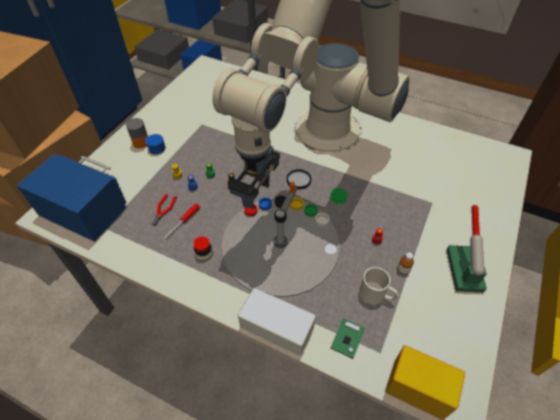

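View pics/side0.png

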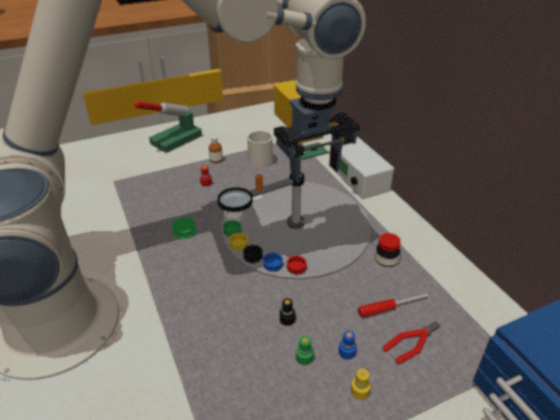

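View pics/wrist0.png

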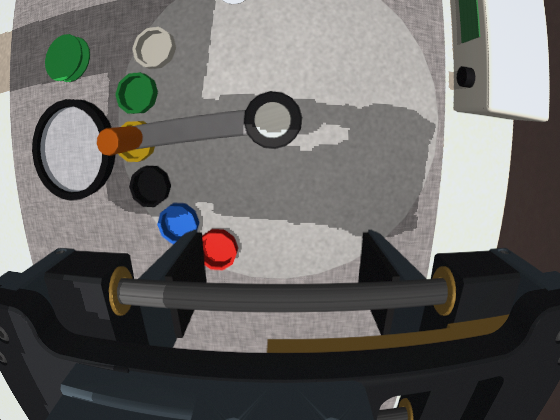

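The wrist view shows the nests red (218,250), blue (179,223), black (150,186), yellow (135,142), green (137,93) and white (153,47). The post ring is at (272,120) and the handle base is near (128,138). The side view shows barrels black (287,312), green (305,350), blue (348,345), yellow (361,383) and red (205,176). I see no white barrel yet.

```bash
cat > h.py <<'E'
from bench import ctrl
import cv2,numpy as np
from scipy.optimize import least_squares
np.set_printoptions(precision=4,suppress=True)
ORDER=["red","blue","black","yellow","green","white"]
def wpose():
    T=np.eye(4);T[:3,:3]=ctrl.current_eef_rot();T[:3,3]=ctrl.current_tool_pos()
    return T@ctrl.camera_params("wrist")["T_tool_cam"]
def pix2w(name,uv,z,pose=None):
    p=ctrl.camera_params(name); P=wpose() if pose is None and name=="wrist" else (p["pose"] if pose is None else pose)
    a=(np.array(uv,float)-[p["cx"],p["cy"]])/p["fx"]
    if name=="wrist":
        r=np.linalg.norm(a)+1e-12; d=np.array([a[0]/r*np.sin(r),-a[1]/r*np.sin(r),-np.cos(r)])
    else: d=np.array([a[0],-a[1],-1])
    d=P[:3,:3]@d; o=P[:3,3]
    return o+d*(z-o[2])/d[2]
def w2pix(name,X,pose=None):
    p=ctrl.camera_params(name); P=wpose() if pose is None and name=="wrist" else (p["pose"] if pose is None else pose)
    c=P[:3,:3].T@(np.array(X)-P[:3,3]); x,y,z=c[0],-c[1],-c[2]
    if name=="wrist":
        s=np.hypot(x,y)+1e-12; t=np.arctan2(s,z); a=np.array([x,y])/s*t
    else: a=np.array([x,y])/z
    return a*p["fx"]+[p["cx"],p["cy"]]
def radial(F,a,r=.17):  # F: cx,cy,yaw
    th=F[2]+np.pi-a
    return np.array([F[0]+r*np.cos(th),F[1]+r*np.sin(th)])
NA={c:(i-2.5)*2*np.arcsin(.0285/.17) for i,c in enumerate(ORDER)}
def down(deg): # tool y axis (closing line) at deg from world x
    t=np.radians(deg); y=np.array([np.cos(t),np.sin(t),0]); z=np.array([0,0,-1.]); return np.column_stack([np.cross(y,z),y,z])
def shot(name,fn=None):
    P=wpose() if name=="wrist" else ctrl.camera_params(name)["pose"]
    im=ctrl.read_camera(name)
    if fn: cv2.imwrite("pics/"+fn,im)
    return im,P
E
python3 - <<'E'
from h import *
px=dict(red=(218,250),blue=(179,223),black=(150,186),yellow=(135,142),green=(137,93),white=(153,47))
W={c:pix2w("wrist",p,.028)[:2] for c,p in px.items()}
f=least_squares(lambda F:np.concatenate([radial(F,NA[c])-W[c] for c in ORDER]),[.65,.1,0])
print(f.x,f.fun.reshape(-1,2)*1e3)
print("post scene", pix2w("scene",(281,214),.165),"wrist ring",pix2w("wrist",(272,120),.157))
print("park",radial(f.x,1.55), w2pix("wrist",[*radial(f.x,1.55),.01]))
for u in[(128,138),]:print("handle base",pix2w("wrist",u,.157))
l=pix2w("wrist",(74,149),.151);print("lens",l); F=f.x
print("mag a", F[2]+np.pi-np.arctan2(l[1]-F[1],l[0]-F[0]), np.hypot(l[1]-F[1],l[0]-F[0]))
for c,u in dict(black=(287,318),green=(305,356),blue=(348,351),yellow=(361,388),red=(205,181)).items():print(c,pix2w("side",u,.013))
a=cv2.imread("pics/side0.png")[120:420,130:450];a=cv2.resize(a,None,fx=2.0,fy=2.0,interpolation=cv2.INTER_CUBIC);cv2.imwrite("pics/sidecrop.png",a)
E
```

```text
[0.6228 0.079  0.2799] [[ 0.6283 -0.797 ]
 [ 0.0379 -1.5624]
 [ 0.1985 -0.5606]
 [ 0.1591  1.2463]
 [-1.4005  0.856 ]
 [ 0.3767  0.8177]]
post scene [0.6177 0.0831 0.165 ] wrist ring [0.6184 0.0771 0.157 ]
park [0.5724 0.2413] [236.8483 -12.8193]
handle base [0.5101 0.0686 0.157 ]
lens [0.4533 0.0633 0.151 ]
mag a 6.471232974394629 0.17021847995280945
black [ 0.4569 -0.2082  0.013 ]
green [ 0.4483 -0.3101  0.013 ]
blue [ 0.5322 -0.336   0.013 ]
yellow [ 0.5115 -0.4176  0.013 ]
red [0.4573 0.3619 0.013 ]
```

View pics/sidecrop.png

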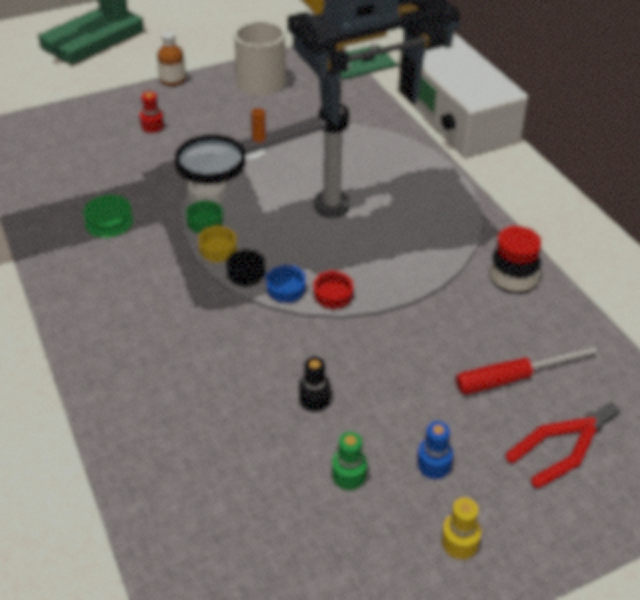

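The fit agrees with the stated sizes: 1.5 mm residuals, and the lens is 170 mm from the post. The white barrel looks absent. Next I'll park the magnifier.

```bash
cat >> h.py <<'E'
F0=np.array([.6215,.0785,.2799])
def tang(F,a): return np.degrees(F[2]+np.pi-a)-90
def swing(F,a0,a1,z=.166):
    g=lambda a,zz:np.array([*radial(F,a,.105),zz])
    ctrl.command_gripper(1.0)
    ctrl.goto(g(a0,.28),down(tang(F,a0)))
    hit=ctrl.move_l(g(a0,z),vel=.12,contact_N=8)
    print("descend hit",hit); assert not hit
    ctrl.command_gripper(0.0); print("grip",ctrl.current_grip_width()*91,ctrl.current_grasp_force(),ctrl.current_contact_force())
    for a in np.linspace(a0,a1,int(abs(a1-a0)/.13)+2)[1:]:
        ctrl.move_l(g(a,z),vel=.09,ori=down(tang(F,a)))
    print("end",ctrl.current_contact_force(),ctrl.current_grip_width()*91)
    ctrl.command_gripper(0.6); ctrl.move_l(g(a1,.28),vel=.15)
E
python3 - <<'E'
from h import *
swing(F0,.188,1.55)
im,P=shot("wrist","w1.png"); print(ctrl.current_tool_pos(),ctrl.current_q(),ctrl.current_t())
F=F0
print("park px",w2pix("wrist",[*radial(F,1.55),.009],P),"lens px",w2pix("wrist",[*radial(F,1.55),.151],P))
E
```

```text
descend hit False
grip 17.438020639954036 30.000030398368835 [-0.4908 -0.2938  0.2296]
end [  4.4692 -16.7623  -0.7391] 17.31074848491607
[0.5899 0.1787 0.2788] [11.3023 24.622  72.9679  0.0014 82.5161 -5.9264] 8.9083
park px [282.3021 129.3075] lens px [282.264  133.2612]
```

View pics/w1.png

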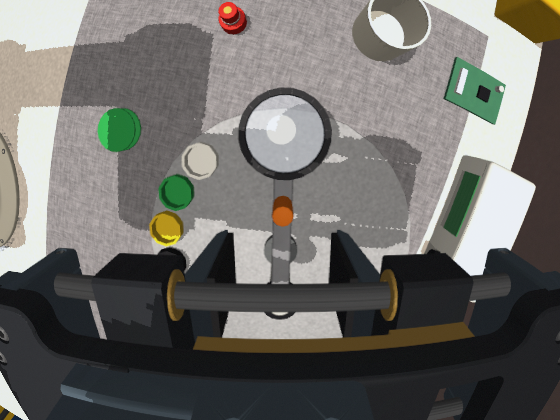

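The picture shows the white disc centred in the lens: disc (281,129), lens about (285,132). The magnifier is parked. Next are close looks at the nests, then red.

```bash
cat >> h.py <<'E'
HUE=dict(yellow=(18,36),green=(45,88),blue=(98,132))
def mask(im,c):
    h=cv2.cvtColor(im,cv2.COLOR_BGR2HSV); H,S,V=[h[...,i].astype(int) for i in range(3)]
    if c=="black": m=V<45
    elif c=="red": m=((H<9)|(H>171))&(S>120)&(V>40)
    else: m=(H>=HUE[c][0])&(H<=HUE[c][1])&(S>90)&(V>30)
    return cv2.morphologyEx(m.astype(np.uint8),cv2.MORPH_OPEN,np.ones((3,3)))
RINGS=dict(nest=[(.024,.008),(.024,.028)],barrel=[(.018,0),(.018,.026),(.012,.026),(.012,.058)])
def model(xy,kind,P,z0=0):
    t=np.linspace(0,2*np.pi,40)
    pts=np.array([w2pix("wrist",[xy[0]+r*np.cos(a),xy[1]+r*np.sin(a),z+z0],P) for r,z in RINGS[kind] for a in t],np.float32)
    h=cv2.convexHull(pts); M=cv2.moments(h); return np.array([M["m10"],M["m01"]])/M["m00"],M["m00"]
def locate(im,P,c,kind,guess,z0=0,rad=60):
    """silhouette centroid fit; returns xy, area ratio"""
    g,A=model(guess,kind,P,z0); n,lab,st,ce=cv2.connectedComponentsWithStats(mask(im,c))
    ok=[i for i in range(1,n) if st[i,4]>.2*A and np.linalg.norm(ce[i]-g)<rad]
    if not ok: return None,0
    i=min(ok,key=lambda i:np.linalg.norm(ce[i]-g))
    h=cv2.convexHull(cv2.findContours((lab==i).astype(np.uint8),0,1)[0][0]); M=cv2.moments(h); uv=np.array([M["m10"],M["m01"]])/M["m00"]
    s=least_squares(lambda x:model(x,kind,P,z0)[0]-uv,guess,x_scale=.01,diff_step=1e-3)
    return s.x,M["m00"]/model(s.x,kind,P,z0)[1]
def radeg(F,c): return (np.degrees(F[2]+np.pi-NA[c])+90)%180-90
def look(c,kind,guess,deg,z=.21,fn=None,rad=60):
    ctrl.goto(np.array([*guess,z]),down(deg)); im,P=shot("wrist",fn); xy,r=locate(im,P,c,kind,guess,rad=rad)
    print(c,kind,"guess",guess,"->",xy,"ratio",round(r,2)); return xy,r
E
python3 - <<'E'
from h import *
import json
N={}
for c in["green","yellow","black","blue","red"]:
    xy,r=look(c,"nest",radial(F0,NA[c]),radeg(F0,c),z=.22,fn=f"n_{c}.png")
    if xy is not None: N[c]=xy
f=least_squares(lambda F:np.concatenate([radial(F,NA[c])-N[c] for c in N]),F0)
print(f.x,f.fun.reshape(-1,2)*1e3,ctrl.current_t())
json.dump({c:list(v) for c,v in N.items()},open("nests.json","w"))
E
```

```text
green nest guess [0.4558 0.1165] -> [0.4532 0.1169] ratio 0.98
yellow nest guess [0.4526 0.0596] -> [0.4496 0.0596] ratio 1.0
black nest guess [0.4683 0.0048] -> [0.4654 0.0044] ratio 0.94
blue nest guess [ 0.5013 -0.0417] -> [ 0.4985 -0.0427] ratio 0.99
red nest guess [ 0.5478 -0.0747] -> [ 0.5455 -0.0757] ratio 0.99
[0.6189 0.0779 0.2783] [[ 0.0986 -0.7218]
 [ 0.313  -0.4152]
 [ 0.2173  0.0194]
 [-0.0175  0.5684]
 [-0.6114  0.5491]] 11.8667
```

View pics/n_black.png

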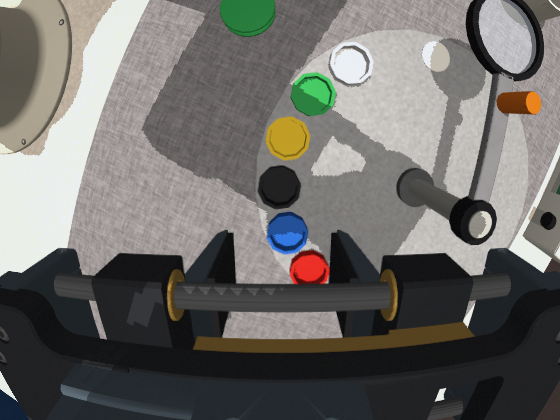

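The black nest is at (279,187), between the open fingers. All five fit residuals are under 0.8 mm. I'll find the tool-fixed camera bias with a half-turn look at one nest, then take red.

Run:
```python
from h import *
F=[.6189,.0779,.2783]
c="blue";g=radial(F,NA[c]);d=radeg(F,c)
a,_=look(c,"nest",g,d,z=.22);
for dd in(d+180,d-180):
    try:
        b,_=look(c,"nest",g,dd,z=.22); break
    except ctrl.MotionError as e: print(e)
R=down(d)[:2,:2]; print("bias tool xy mm (measured-true)",R.T@(a-b)/2*1e3, ctrl.current_q())
look("red","barrel",np.array([.457,.362]),40,z=.21,fn="b_red.png",rad=120); print(ctrl.current_t(),ctrl.current_q())
```

```text
blue nest guess [ 0.4985 -0.0421] -> [ 0.4985 -0.0426] ratio 0.98
blue nest guess [ 0.4985 -0.0421] -> [ 0.498  -0.0423] ratio 0.99
bias tool xy mm (measured-true) [-0.3219  0.0772] [-11.6706  17.8886  93.8528  -0.      68.2623 123.4086]
red barrel guess [0.457 0.362] -> [0.4619 0.3676] ratio 0.9
17.2917 [32.4691 25.1018 83.4963 -0.0041 71.399  -7.4466]
```

View pics/b_red.png

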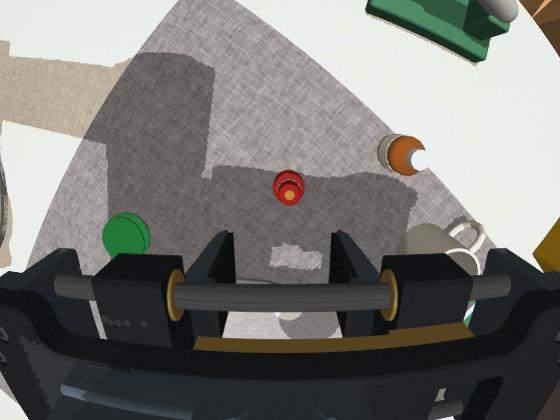

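The red barrel is at (289,187), nothing is within finger range, and the camera bias is negligible. Next I pick and place red.

```bash
cat >> h.py <<'E'
F=np.array([.6189,.0779,.2783])
def place(c):
    n=radial(F,NA[c]); D=down(radeg(F,c)); zs=.0425
    ctrl.goto([*n,.27],D); ctrl.move_l([*n,.085],vel=.2)
    for dx,dy in [(0,0)]+[(r*np.cos(t),r*np.sin(t)) for r in(.0015,.003) for t in np.arange(8)*np.pi/4]:
        if (dx,dy)!=(0,0): ctrl.move_l([n[0]+dx,n[1]+dy,.066],vel=.1)
        hit=ctrl.move_l([n[0]+dx,n[1]+dy,zs],vel=.06,contact_N=6); z=ctrl.current_tool_pos()[2]
        print("insert",dx,dy,"hit",hit,"z",round(z,4))
        if z<.047: break
    ctrl.command_gripper(.55); ctrl.move_l([*ctrl.current_tool_pos()[:2],.22],vel=.2)
    im,P=shot("wrist",f"s_{c}.png"); xy,r=locate(im,P,c,"barrel",n,z0=.012)
    print("seated",c,"err mm",None if xy is None else (xy-n)*1e3,"ratio",r,"t",ctrl.current_t())
def pick(c,guess,deg,rad=120):
    ctrl.command_gripper(1.0)
    xy,r=look(c,"barrel",np.array(guess),deg,fn=f"b_{c}.png",rad=rad); assert xy is not None
    xy,r=look(c,"barrel",xy,deg,rad=40); assert xy is not None and .8<r<1.15
    ctrl.move_l([*xy,.21],vel=.15)
    hit=ctrl.move_l([*xy,.031],vel=.15,contact_N=10); assert not hit
    ctrl.command_gripper(0.0); w=ctrl.current_grip_width()*91; print("grip mm",w,ctrl.current_grasp_force())
    ctrl.move_l([*xy,.29],vel=.25); w=ctrl.current_grip_width()*91; print("after lift",w,ctrl.current_contact_force()); assert w>18
E
python3 - <<'E'
from h import *
pick("red",[.4619,.3676],40); place("red")
E
```

```text
red barrel guess [0.4619 0.3676] -> [0.462  0.3677] ratio 0.9
red barrel guess [0.462  0.3677] -> [0.462  0.3677] ratio 0.89
grip mm 23.05859260644178 29.99914973974228
after lift 23.1197045558011 [-0.0203  0.6342 -1.5372]
insert 0 0 hit True z 0.0426
seated red err mm [-1.605   0.3347] ratio 1.4980650235636066 t 27.5
```

```bash
sed -i 's/    ctrl.move_l(\[\*xy,.21\],vel=.15)/    ctrl.command_gripper(.65); ctrl.move_l([*xy,.12],vel=.2)/' h.py
python3 - <<'E'
from h import *
pick("yellow",[.5115,-.4176],-14); place("yellow")
E
```

```text
yellow barrel guess [ 0.5115 -0.4176] -> [ 0.5116 -0.4156] ratio 0.92
yellow barrel guess [ 0.5116 -0.4156] -> [ 0.5117 -0.4157] ratio 0.92
grip mm 23.51253298568254 29.983469545841217
after lift 23.538544173597806 [ 0.4947 -0.2357 -0.8379]
insert 0 0 hit True z 0.0427
seated yellow err mm [-0.5953  2.8296] ratio 1.5499165502132954 t 38.9333
```

View pics/s_yellow.png

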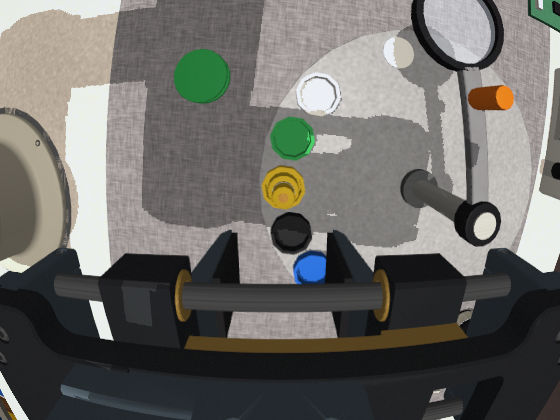

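View pics/b_yellow.png

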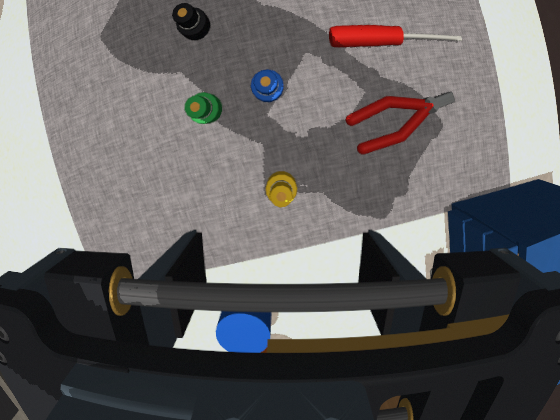

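Yellow sits upright in its nest at (283,188). The bench view shows black (190,20), blue (267,85) and green (203,107) still standing, with clear room around each. Next: green, then black.

Run:
```python
from h import *
pick("green",[.4483,-.3101],73,rad=70); place("green")
pick("black",[.4569,-.2082],0,rad=70); place("black")
```

```text
green barrel guess [ 0.4483 -0.3101] -> [ 0.4499 -0.305 ] ratio 0.89
green barrel guess [ 0.4499 -0.305 ] -> [ 0.45   -0.3049] ratio 0.89
grip mm 23.3748961584219 30.00011533498764
after lift 23.327019181201997 [ 0.4278  0.083  -0.8309]
insert 0 0 hit True z 0.0428
seated green err mm [0.5298 3.0172] ratio 1.4989292259077414 t 51.1Traceback (most recent call last):
  File "<stdin>", line 3, in <module>
  File "h.py", line 87, in pick
    xy,r=look(c,"barrel",np.array(guess),deg,fn=f"b_{c}.png",rad=rad); assert xy is not None
         ~~~~^^^^^^^^^^^^^^^^^^^^^^^^^^^^^^^^^^^^^^^^^^^^^^^^^^^^^^^^
  File "h.py", line 71, in look
    ctrl.goto(np.array([*guess,z]),down(deg)); im,P=shot("wrist",fn); xy,r=locate(im,P,c,kind,guess,rad=rad)
                                                                           ~~~~~~^^^^^^^^^^^^^^^^^^^^^^^^^^^
  File "h.py", line 67, in locate
    s=least_squares(lambda x:model(x,kind,P,z0)[0]-uv,guess,x_scale=.01,diff_step=1e-3)
    return func(*args, **kwargs)
    result = trf(vector_fun.fun, vector_fun.jac, x0, f0, J0, lb, ub, ftol, xtol,
             
[... 1256 characters left out ...]
 self.f(x, *self.args, **self.kwargs)
           ~~~~~~^^^^^^^^^^^^^^^^^^^^^^^^^^^^^^
  File "h.py", line 67, in <lambda>
    s=least_squares(lambda x:model(x,kind,P,z0)[0]-uv,guess,x_scale=.01,diff_step=1e-3)
                             ~~~~~^^^^^^^^^^^^^
  File "h.py", line 58, in model
    pts=np.array([w2pix("wrist",[xy[0]+r*np.cos(a),xy[1]+r*np.sin(a),z+z0],P) for r,z in RINGS[kind] for a in t],np.float32)
                  ~~~~~^^^^^^^^^^^^^^^^^^^^^^^^^^^^^^^^^^^^^^^^^^^^^^^^^^^^^^
  File "h.py", line 18, in w2pix
    p=ctrl.camera_params(name); P=wpose() if pose is None and name=="wrist" else (p["pose"] if pose is None else pose)
ValueError: time passes only in moves, steps and waits
```

```bash
sed -i 's/ctrl\.camera_params(/cam(/; s/P=wpose() if name=="wrist" else ctrl\.camera_params/P=wpose() if name=="wrist" else cam/; s/@ctrl\.camera_params/@cam/' h.py; sed -i '2a import functools\n@functools.cache\ndef cam(n): return ctrl.camera_params(n)' h.py; grep -n "camera_params" h.py
python3 - <<'E'
from h import *
pick("black",[.4569,-.2082],0,rad=70); place("black")
E
```

```text
5:def cam(n): return ctrl.camera_params(n)
black barrel guess [ 0.4569 -0.2082] -> [ 0.4603 -0.202 ] ratio 0.87
black barrel guess [ 0.4603 -0.202 ] -> [ 0.4605 -0.202 ] ratio 0.87
grip mm 23.148425717032783 29.986362755298615
after lift 23.37570045890563 [-0.1551 -0.5767 -2.1652]
insert 0 0 hit True z 0.0426
seated black err mm [-1.3584  2.3666] ratio 1.4443661275949689 t 62.075
```

View pics/s_black.png

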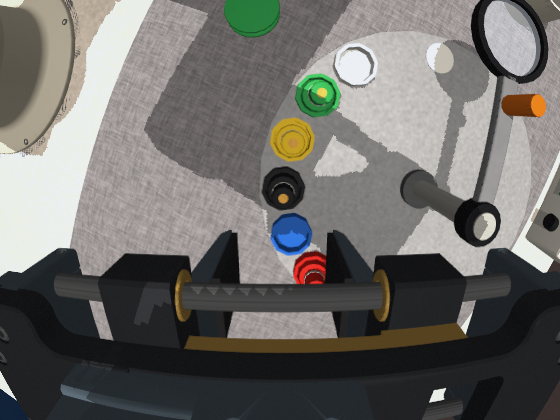

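Red (315,268), black (284,188), yellow (292,140) and green (318,95) are all seated, and the blue nest (292,234) is empty. Before blue, I'll check once more that no white barrel is on the bench.

Run:
```python
from h import *
ctrl.goto([.532,-.336,.25],down(76))
a,_=shot("scene");b,_=shot("side")
cv2.imwrite("pics/both.png",np.vstack([cv2.resize(a[60:360,60:460],(533,400))[:300+0] , cv2.resize(b[80:,80:480],(533,400))[:300]]))
```

```text
(no output)
```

View pics/both.png

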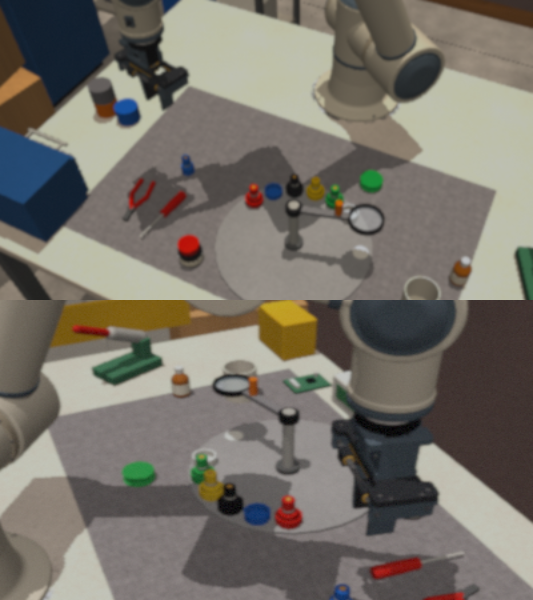

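No white barrel is visible anywhere. Blue is standing alone at scene crop (187,165). Now I load blue and swing the magnifier back.

Run:
```python
from h import *
pick("blue",[.532,-.336],76,rad=70); place("blue")
swing(F,1.55,NA["blue"])
for c in["blue"]:
    n=radial(F,NA[c]);im,P=shot("wrist","end.png");print("barrel top px",w2pix("wrist",[*n,.07],P),"lens px",w2pix("wrist",[*n,.151],P))
print(ctrl.current_contact_force(),ctrl.current_t())
```

```text
blue barrel guess [ 0.532 -0.336] -> [ 0.5245 -0.2996] ratio 0.91
blue barrel guess [ 0.5245 -0.2996] -> [ 0.5245 -0.2996] ratio 0.9
grip mm 23.25037298241105 29.99870538711548
after lift 23.285893268752403 [ 0.0809 -0.9675 -2.046 ]
insert 0 0 hit True z 0.0428
seated blue err mm [-2.0688  1.0763] ratio 1.5058763321669006 t 73.2
descend hit False
grip 17.39819994074309 29.999889135360718 [ 2.4002  1.8086 -0.6405]
end [-5.1383 -3.4346  4.2784] 17.278677517308243
barrel top px [281.6055 130.9573] lens px [281.6598 133.6187]
[-1.2784 -0.2209 -0.076 ] 83.6417
```

View pics/end.png

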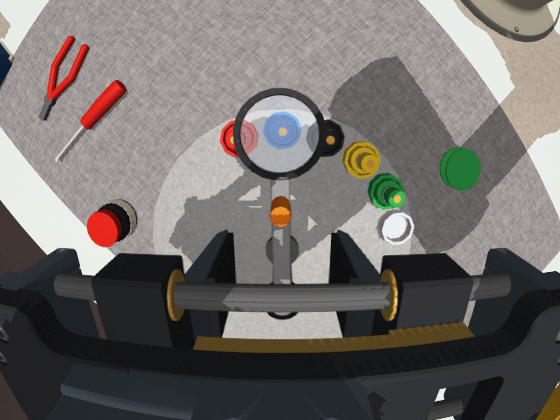

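The lens (280,134) is centred on the blue barrel (282,131), and all five barrels are seated upright.

```bash
python3 -c "
from bench import ctrl
ctrl.sleep(1.0); print(ctrl.sign_off(), ctrl.current_t())"
```

```text
the job is handed in; nothing more can be done
the job is handed in; nothing more can be done
```

The job is handed in at about 85 s of the 210 s allowed: red, yellow, green, black and blue are seated in their own nests (no white barrel was on the bench), and the magnifier is released over the blue barrel, about 2–3 mm off centre by eye; the judge's result was not shown.

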